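# Load the pressure balance and set its plunger valve two turns off the stop

### The arm

A 6-joint arm with a two-finger parallel gripper is mounted at the origin on a cart in front of the work surface, level with it; the furniture and walls round the work are solid. World frame = base frame: x ahead of the robot, y to its left, z up, the work surface at z = 0. Lengths are in m, angles in rad, forces in N, time in s.
With the tool pointing down it reaches from about 0.425 to 0.95 m from the base axis. Payload 3.5 kg.
Tool frame: the origin (TCP) lies at the very end of the fingers, on their centre line; the grasp point (between the pads) lies 19 mm behind it; z points along the fingers, y is the direction in which the jaws open and shut (so a half turn about z gives the same grasp; the last joint's range is limited). The gripper opens to 85 mm and grips with 20 to 120 N. Pads are 22 mm wide; open, the fingers measure 114 mm over their backs; the gripper's body (76 mm by 85 mm) begins 54 mm behind the grasp point. The pads swing forward as they close: fully open they stand 13 mm farther back than shut.
Start: joints at [1.04, 0.286, 1.577, -0, 1.279, -0.15], TCP at [0.251, 0.627, 0.231] pointing down, gripper open.
Joint ranges: [-2.77, 2.77], [-0.9, 2.22], [0.21, 2.48], [-1.53, 4.67], [0.24, 2.81], [-2.84, 2.84]. Speed limits (rad/s): [2.79, 2.79, 3.14, 3.14, 3.14, 3.14].

### API

Orientations are given as a unit quaternion [x, y, z, w].
In Python, from plant import ctrl, eyes, ticket gives the robot as it stands.
- The arm moves only by the tool send_rows, never from a script. Its arguments are lists of equal length, an entry for each row: "translation": the shift along the tool's x, y, z in units of 30 mm (1.0 is 30 mm), a list of three; "rotation": the turn, a rotation vector about the tool's x, y, z in units of 5 degrees (1.0 is 5 degrees), a list of three; "grip": the finger opening in mm, from 0 to 85.4. A call has 1 to 5 rows; each row shifts and turns the commanded pose from where the row before left it, along the tool's axes as they then stand; what a row does not reach is not made up. A row lasts 1/8 s, in which the tool goes at most 62.5 mm and 10.7 degrees, less where a joint would pass 70% of its speed; a pose out of reach is approached as far as the arm can. A call is refused whole if a number of a shift passes 1 or a number of a turn 1, either way. A call with a gripper value outside its range is refused whole. The fingers move at their own pace and stop on an object; "squeeze" is the grip in N (left out, the last holds). Time passes only in rows, so rows that do not move let the fingers close. It gives the time, the measured TCP pose, the force and the opening at its end, in the units of the state.
- ctrl.get_state(): the state, without advancing time (a new reading comes with each control period).
- eyes.read_camera(name): name is "scene" or "top" or "wrist"; returns a dict with "image" (400x640x3 uint8, blue, green, red), "mtx" (3x3 intrinsics, pixels), "dist_coeffs" ([k1, k2, p1, p2, k3] as OpenCV has them; the pictures are not rectified), "xyz" and "orientation" of the camera in the world; the wrist camera has in their place "hand_eye" (4x4, takes a point from camera to tool coordinates, whose origin is the TCP and whose axes are the flange's). Camera axes: x right, y down, z forward; pixel columns grow to the right and rows downward; lengths in m; the calibration is good to about 2 mm. A picture is of the moment at which its call begins: read the wrist's pose just before it. There is no depth.
- ticket.sign_off(): hands the job in, once; it reports no verdict.
The state is a dict: "time": time; "qpos": joint angles; "dq": joint speeds; "joint_efforts": joint torques, N m; "eef_pos": TCP position; "tcp_rot": TCP orientation; "contact_force": force on the tool from outside, world axes, zero at the start; "wrist_torque": the same for the moment, N m; "opening": opening from 0.0 (shut) to 1.0 (fully open).
Only numpy, scipy, OpenCV 4.12 (cv2) and the standard library are available. Lean on these libraries where they do the work, as an engineer would, in place of code of your own. Each camera call takes 0.05 s, during which the arm holds its last target. There are 200 camera calls.

### The job

Load the pressure balance for a reading: set the large steel ring mass down gently, over the post and flat on the piston's small round carrier, and let go of it. Then crank the valve wheel clockwise until it comes to its stop, back it off anticlockwise exactly two full turns so that the piston sinks to mid-float, and finish there still gripping the crank handle so that the wheel cannot creep while the reading is taken. Leave the brass mass, the dropper bottle and the loupe where they are.

Things in the scene. Friction and masses are not known exactly. Their poses are not given: they have to be found in the camera images.
- ring_mass: large bright steel ring mass, loose, 0.36 to 0.59 kg: 60 mm outside diameter, 24 mm high, 18 mm bore right through; lies flat on the black mat (3 mm thick). Origin at the centre of its underside, z up along its axis
- piston_seat (a point): centre of the top face of the piston's round steel carrier (42 mm diameter, about 0.1 m above the bench), the seat for the ring mass. A 14 mm post stands up 26 mm from it, its upper 9 mm tapering to 6 mm. Below is a 44 mm cylinder. The valve moves the carrier: highest with the valve at its stop, 3 mm lower for each turn backed off. z up
- valve_wheel (a joint): angle of the valve wheel about its vertical axis, rad: 0 at the hard closed stop, growing anticlockwise seen from above (backing off), at most 20.4; two turns off the stop is 12.57. Starts between 2.5 and 7.5. Friction of 0.22 N m (4.5 N at the handle) holds it where it is left. The dark rim, 128 mm across, keeps its height, top 118 mm above the bench; the brass stem in the hub ends below 138 mm
- wheel_centre (a point): fixed point on the wheel's vertical axis, 155 mm above the bench, level with the middle of the crank handle
- crank_handle: black upright revolving grip on the wheel's rim, 22 mm diameter, 57 mm high, straight from 12 to 46 mm above its foot; its axis is 50 mm from the wheel's axis. It spins freely about its own axis, so a gripper can keep its orientation while carrying it round. Origin at the centre of its foot, 122.5 mm above the bench, z up
- pressure_balance: the fixed bench instrument with piston, gauge and valve: grey base 124 x 292 mm, its top 34 mm above the bench; gauge and manifold between piston and valve, below 100 mm. Origin at the centre of its underside; x to its back, y along its length to the piston. Wheel axis at x 5, y -78 mm; piston axis at x 0, y 82 mm; the wheel's value 0 puts the handle towards +x
- brass_mass: smaller brass ring mass on the same mat, loose, 42 mm diameter, 14 mm high; origin under its centre; to be left alone
- dropper_bottle: white dropper bottle with red tip, loose, 34 mm diameter, 97 mm high; origin under its centre; to be left alone
- loupe: black eye loupe, loose, 34 mm diameter, 36 mm high; origin under its centre; to be left alone
There are look-alikes about, which are no part of the job. Of the things that look like the ring_mass, the smaller one is meant.

How it is judged:
By the outcome, as a careful person would: the job done as asked, in the order asked, and still so for the second after the job is handed in, while the arm keeps its last pose, push and grip.
It also fails if it takes over 72 s, if anything falls off the work surface, if the arm or the gripper's body presses on something with over 40 N, if the wrist force passes 120 N, or if a joint passes its speed limit or range.

## Working session

There is one attempt and no reset: what is moved stays moved. The work goes in short steps, Python scripts to look and compute and a tool call to move; the robot and the scene stay as the last step left them, time stands still between calls to the robot, and variables do not carry over. Pictures are saved under pics/ and viewed, about 8 in all and at most 12, crops included, and the job is handed in when it is done.

Besides the shell and the picture viewer there is one more tool, called after ">>>" by a JSON object that holds its "name" and its "arguments". send_rows: Moves the arm, as the interface text tells. Its arguments: {"type":"object","properties":{"translation":{"type":"array"},"rotation":{"type":"array"},"grip":{"type":"array"},"squeeze":{"type":"number"}},"required":["translation","rotation","grip"]}

```bash
mkdir -p pics; ls; cat > h.py <<'E'
import numpy as np, cv2, json
from scipy.spatial.transform import Rotation as R
from plant import ctrl, eyes, ticket
def cam(name):
    s=ctrl.get_state(); c=eyes.read_camera(name)
    if name=="wrist":
        T=np.eye(4);T[:3,:3]=R.from_quat(s['tcp_rot']).as_matrix();T[:3,3]=s['eef_pos']
        M=T@np.array(c['hand_eye']); c['Rm']=M[:3,:3]; c['o']=M[:3,3]
    else:
        o=np.array(c['orientation']); c['Rm']=R.from_quat(o).as_matrix() if o.size==4 else o.reshape(3,3); c['o']=np.array(c['xyz'])
    c['K']=np.array(c['mtx'],float); c['d']=np.array(c['dist_coeffs'],float)
    return c
def ray(c,uv):
    p=cv2.undistortPoints(np.array(uv,float).reshape(-1,1,2),c['K'],c['d']).reshape(-1,2)
    return np.c_[p,np.ones(len(p))]@c['Rm'].T
def plane(c,uv,z):
    r=ray(c,uv); return c['o']+r*((z-c['o'][2])/r[:,2:3])
def proj(c,P):
    P=np.atleast_2d(P); rv=cv2.Rodrigues(c['Rm'].T)[0]; t=-c['Rm'].T@c['o']
    return cv2.projectPoints(P.astype(float),rv,t,c['K'],c['d'])[0].reshape(-1,2)
def save(c,name): 
    import pickle; cv2.imwrite(f'pics/{name}.png',c['image']); pickle.dump({k:c[k] for k in('image','K','d','Rm','o')},open(f'pics/{name}.pkl','wb'))
def load(name):
    import pickle; return pickle.load(open(f'pics/{name}.pkl','rb'))
E
python3 - <<'E'
from h import *
s=ctrl.get_state(); print({k:np.round(v,3).tolist() for k,v in s.items()})
for n in('top','scene'):
    c=cam(n); save(c,n+'0'); print(n,c['o'],c['Rm'].round(3).tolist(),c['K'].round(0).tolist(),c['orientation'])
E
```

```text
pics
{'time': 0.0, 'qpos': [1.04, 0.287, 1.578, 0.0, 1.279, -0.15], 'dq': [-0.0, -0.0, -0.0, 0.001, 0.0, -0.0], 'joint_efforts': [0.001, -40.599, -29.262, -0.0, 0.006, -0.0], 'eef_pos': [0.25, 0.626, 0.23], 'tcp_rot': [0.189, 0.982, -0.001, -0.0], 'contact_force': [-0.471, -0.277, 0.212], 'wrist_torque': [-0.04, -0.014, 0.02], 'opening': 1.0}
top [ 0.35593677 -0.00356483  1.14199367] [[0.062, -0.976, 0.207], [-0.998, -0.062, 0.01], [0.003, -0.207, -0.978]] [[433.0, 0.0, 329.0], [0.0, 433.0, 200.0], [0.0, 0.0, 1.0]] [ 0.72498439 -0.68085364  0.07238664 -0.07480731]
scene [ 0.08559768 -0.7226789   0.77029714] [[0.842, -0.341, 0.417], [-0.539, -0.505, 0.674], [-0.019, -0.793, -0.609]] [[452.0, 0.0, 319.0], [0.0, 452.0, 200.0], [0.0, 0.0, 1.0]] [ 0.85982984 -0.2557364   0.11578994 -0.42647888]
```

View pics/top0.png

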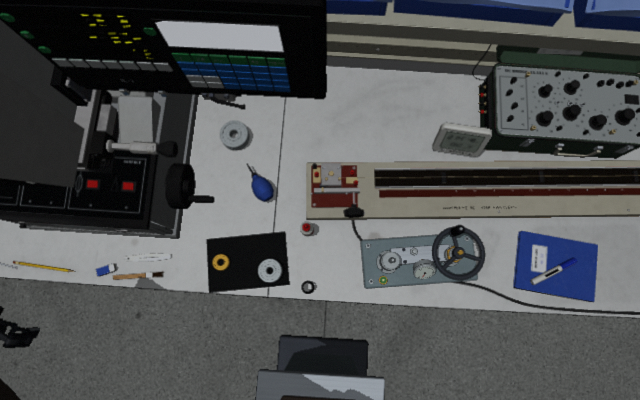

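View pics/scene0.png

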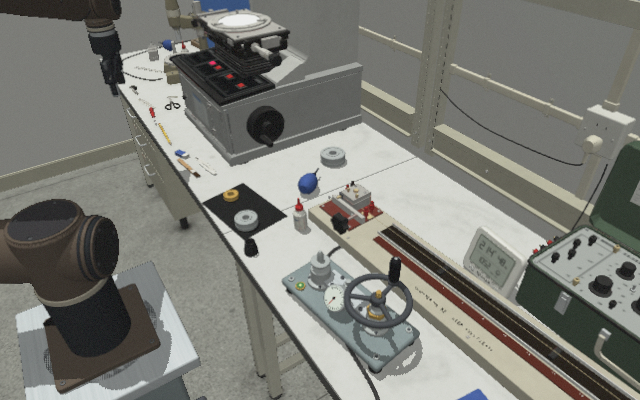

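Ring look-alikes in the top view are (270,270), on the black mat, and (234,135), on the bare bench and bigger-looking. The task puts the ring on the mat and asks for the smaller, so I take (270,270). I'll measure both and check in an enlarged crop.

```bash
python3 - <<'E'
from h import *
c=load('top0'); im=c['image']
g=cv2.cvtColor(im,cv2.COLOR_BGR2GRAY); hsv=cv2.cvtColor(im,cv2.COLOR_BGR2HSV)
# ring on mat: bright within mat window
w=np.zeros_like(g); w[242:285,250:285]=255
m=((g>90)&(w>0)).astype(np.uint8)
cs=max(cv2.findContours(m,cv2.RETR_EXTERNAL,cv2.CHAIN_APPROX_NONE)[0],key=cv2.contourArea)
e=cv2.fitEllipse(cs); print('ring ellipse',e, plane(c,[e[0]],0.027))
P=plane(c,cs.reshape(-1,2),0.02); print('diam xy',np.ptp(P,0)+0.002)
print('far look-alike centre', plane(c,[(234,135)],0.03), 'width', plane(c,[(220,135),(249,135)],0.03)[:,1])
# handle top in top view; wheel rim ellipse
print('pix per: wheel', plane(c,[(457,253)],0.118),'piston',plane(c,[(389,260)],0.125),'handle top',plane(c,[(460,230)],0.18))
for n,p in dict(loupe=(308,287),bottle=(307,228),brass=(220,262)).items(): print(n,plane(c,[p],0.03))
print('mat',plane(c,[(208,238),(287,233),(289,286),(210,291)],0.003))
a=cv2.resize(im[215:300,200:295],None,fx=4,fy=4,interpolation=cv2.INTER_CUBIC); b=cv2.resize(im[215:300,355:490],None,fx=3,fy=4,interpolation=cv2.INTER_CUBIC)
cv2.imwrite('pics/crop1.png',np.hstack([a,b]))
E
```

```text
ring ellipse ((269.1512756347656, 270.1328430175781), (22.18140983581543, 22.783716201782227), 45.27571105957031) [[0.39915002 0.14770017 0.027     ]]
diam xy [0.05899412 0.05991948 0.002     ]
far look-alike centre [[0.7541968  0.27567614 0.03      ]] width [0.31382471 0.23488209]
pix per: wheel [[ 0.46290157 -0.30442284  0.118     ]] piston [[ 0.43620683 -0.14280029  0.125     ]] handle top [[ 0.50849594 -0.29281862  0.18      ]]
loupe [[0.36332153 0.04576439 0.03      ]]
bottle [[0.51284785 0.05910643 0.03      ]]
brass [[0.41129741 0.27462838 0.03      ]]
mat [[0.47330008 0.32027856 0.003     ]
 [0.50000184 0.11247279 0.003     ]
 [0.36290874 0.09613726 0.003     ]
 [0.33677902 0.29909497 0.003     ]]
```

View pics/crop1.png

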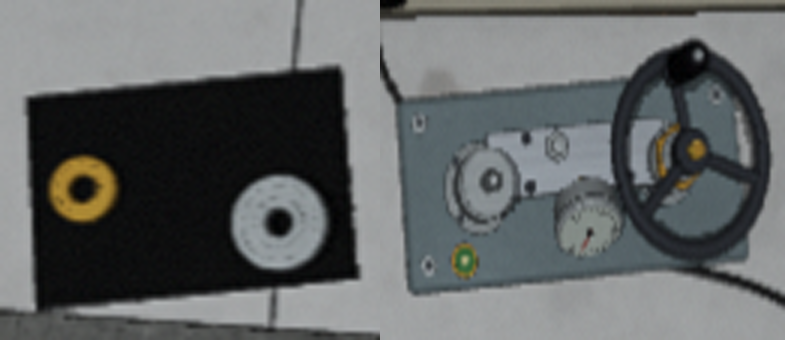

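The crop confirms it: the mat ring measures 59 × 60 mm, and the one on the bench about 79 mm. First I turn the tool to align with the world axes and move towards the ring.

>>> {"name": "send_rows", "arguments": {"translation": [[0,-1,0],[0,-1,0],[0,-1,0],[0,-1,0],[0,-1,0]], "rotation": [[0,0,-0.87],[0,0,-0.87],[0,0,-0.87],[0,0,-0.87],[0,0,-0.87]], "grip": [85,85,85,85,85]}}

```text
time: 0.72
eef_pos: [0.2165, 0.4802, 0.2307]
tcp_rot: [-0.001, 1.0, -0.0, -0.0]
contact_force: [-0.3, -0.0, 0.6]
opening: 0.997
```

>>> {"name": "send_rows", "arguments": {"translation": [[-1,-0.8,0],[-1,-0.8,0],[-1,-0.8,0],[-1,-0.8,0],[-1,-0.8,0]], "rotation": [[0,0,0],[0,0,0],[0,0,0],[0,0,0],[0,0,0]], "grip": [85,85,85,85,85]}}

```text
time: 1.35
eef_pos: [0.3674, 0.3602, 0.2309]
tcp_rot: [0.001, 1.0, -0.0, -0.0]
contact_force: [0.4, 0.7, -0.3]
opening: 0.994
```

```bash
python3 - <<'E'
from h import *
s=ctrl.get_state(); print({k:np.round(s[k],4).tolist() for k in('time','qpos','eef_pos','tcp_rot')}, R.from_quat(s['tcp_rot']).as_matrix().round(3).tolist())
print(np.round(eyes.read_camera('wrist')['hand_eye'],3).tolist())
E
```

```text
{'time': 1.35, 'qpos': [0.578, -0.0709, 1.9661, 0.0, 1.2471, -0.9916], 'eef_pos': [0.3674, 0.3602, 0.2309], 'tcp_rot': [0.0006, 1.0, -0.0002, -0.0003]} [[-1.0, 0.001, -0.001], [0.001, 1.0, -0.0], [0.001, -0.0, -1.0]]
[[-0.001, -0.957, -0.29, 0.074], [1.0, -0.0, -0.0, -0.001], [0.0, -0.29, 0.957, -0.143], [0.0, 0.0, 0.0, 1.0]]
```

>>> {"name": "send_rows", "arguments": {"translation": [[-0.2,-1,0],[-0.2,-1,0],[-0.2,-1,0],[-0.2,-1,0.2],[-0.2,-1,0.3]], "rotation": [[0,0,0],[0,0,0],[0,0,0],[0,0,0],[0,0,0]], "grip": [85,85,85,85,85]}}

```text
time: 2.02
eef_pos: [0.3966, 0.2104, 0.2161]
tcp_rot: [0.001, 1.0, 0.0, 0.0]
contact_force: [1.3, 0.2, 1.0]
opening: 0.997
```

>>> {"name": "send_rows", "arguments": {"translation": [[0,-1,0.5],[0,-1,0.3],[0,0,0],[0,0,0]], "rotation": [[0,0,0],[0,0,0],[0,0,0],[0,0,0]], "grip": [85,85,85,85]}}

```text
time: 2.52
eef_pos: [0.3967, 0.1517, 0.1926]
tcp_rot: [0.001, 1.0, 0.0, 0.0]
contact_force: [-0.7, -0.5, 0.1]
opening: 0.995
```

```bash
cat > ring.py <<'E'
from h import *
import sys
c=cam('wrist'); save(c,sys.argv[1]); s=ctrl.get_state(); print(np.round(s['eef_pos'],4))
g=cv2.cvtColor(c['image'],cv2.COLOR_BGR2GRAY)
uv=proj(c,[0.399,0.148,0.027])[0]; print('expected px',uv)
x,y=uv.astype(int); w=np.zeros_like(g); cv2.circle(w,(x,y),110,255,-1)
m=cv2.morphologyEx(((g>90)&(w>0)).astype(np.uint8),cv2.MORPH_OPEN,np.ones((3,3)))
cs,h=cv2.findContours(m,cv2.RETR_CCOMP,cv2.CHAIN_APPROX_NONE)
for k,hh in zip(cs,h[0]):
    if cv2.contourArea(k)>150:
        e=cv2.fitEllipse(k); P=plane(c,[e[0]],0.027)[0]; Q=plane(c,k.reshape(-1,2),0.027)
        print('hole' if hh[3]>=0 else 'outer',np.round(e[0],1),np.round(e[1],1),P.round(4),'ext',np.ptp(Q,0).round(4))
E
python3 ring.py w1
```

```text
[0.3968 0.1519 0.1928]
expected px [318.913361   181.65444961]
outer [422.9 191.1] [ 9. 28.] [0.4093 0.2569 0.027 ] ext [0.0294 0.0101 0.    ]
outer [317.3 179.3] [57.4 58. ] [0.3965 0.1463 0.027 ] ext [0.0614 0.0601 0.    ]
hole [317.  181.2] [16.6 17.2] [0.3985 0.146  0.027 ] ext [0.0181 0.0166 0.    ]
outer [317.2 181. ] [203.4 207. ] [0.3983 0.1462 0.027 ] ext [0.2354 0.2121 0.    ]
```

View pics/w1.png

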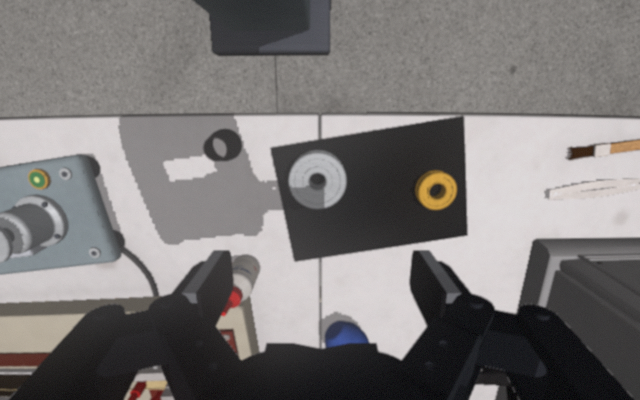

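The wrist view shows the ring at px (317,180), with centre ≈ (0.398, 0.146) and outside diameter 60 mm. Brass is at (437,190), the bottle at (240,285) and the loupe at (222,145), all clear of the jaws. Going down.

>>> {"name": "send_rows", "arguments": {"translation": [[0,-0.2,0.8],[-0.05,0,1],[0,0,1],[0,0,1],[0,0,1]], "rotation": [[0,0,0],[0,0,0],[0,0,0],[0,0,0],[0,0,0]], "grip": [85,85,85,85,85]}}

```text
time: 3.2
eef_pos: [0.3986, 0.1463, 0.048]
tcp_rot: [-0.0, 1.0, 0.0, 0.001]
contact_force: [-0.0, 0.0, -0.7]
opening: 0.996
```

>>> {"name": "send_rows", "arguments": {"translation": [[0,0,0.5],[0,0,0.3],[0,0,0]], "rotation": [[0,0,0],[0,0,0],[0,0,0]], "grip": [85,85,85]}}

```text
time: 3.58
eef_pos: [0.3983, 0.1455, 0.0244]
tcp_rot: [0.0, 1.0, 0.0, -0.0]
contact_force: [-1.0, 0.0, 0.8]
opening: 0.996
```

```bash
python3 - <<'E'
from h import *
s=ctrl.get_state(); print({k:np.round(s[k],4).tolist() for k in('time','qpos','eef_pos','tcp_rot','contact_force')})
E
```

```text
{'time': 3.575, 'qpos': [0.1099, 0.0252, 2.3058, 0.0, 0.8107, -1.4602], 'eef_pos': [0.3983, 0.1455, 0.0244], 'tcp_rot': [0.0004, 1.0, 0.0, -0.0], 'contact_force': [-1.0201, 0.0452, 0.765]}
```

>>> {"name": "send_rows", "arguments": {"translation": [[0,0,0.4],[0,0,0.3],[0,0,0],[0,0,0],[0,0,0]], "rotation": [[0,0,0],[0,0,0],[0,0,0],[0,0,0],[0,0,0]], "grip": [85,85,75,66,50], "squeeze": 50}}

```text
time: 4.2
eef_pos: [0.3987, 0.1455, 0.0043]
tcp_rot: [0.001, 1.0, 0.0, 0.0]
contact_force: [-2.7, 1.9, 4.2]
opening: 0.682
```

>>> {"name": "send_rows", "arguments": {"translation": [[0,0,0],[0,0,0],[0,0,0],[0,0,-0.2],[0,0,-0.3]], "rotation": [[0,0,0],[0,0,0],[0,0,0],[0,0,0],[0,0,0]], "grip": [50,50,50,50,50]}}

```text
time: 4.82
eef_pos: [0.397, 0.145, 0.018]
tcp_rot: [0.001, 1.0, -0.0, -0.001]
contact_force: [-0.2, 0.7, -4.5]
opening: 0.679
```

>>> {"name": "send_rows", "arguments": {"translation": [[0,0,-1],[0,0,-1],[0,0,-1],[0,-0.5,-1],[0,-1,-1]], "rotation": [[0,0,0],[0,0,0],[0,0,0],[0,0,0],[0,0,0]], "grip": [50,50,50,50,50]}}

```text
time: 5.45
eef_pos: [0.3973, 0.1001, 0.1692]
tcp_rot: [-0.0, 1.0, -0.0, -0.0]
contact_force: [-0.3, 0.1, -4.6]
opening: 0.684
```

>>> {"name": "send_rows", "arguments": {"translation": [[-0.2,-1,-1],[-0.2,-1,-1],[-0.3,-1,-1],[-0.3,-1,-1],[-0.3,-1,0]], "rotation": [[0,0,0],[0,0,0],[0,0,0],[0,0,0],[0,0,0]], "grip": [50,50,50,50,50]}}

```text
time: 6.08
eef_pos: [0.4379, -0.0512, 0.2916]
tcp_rot: [0.001, 1.0, -0.001, 0.003]
contact_force: [0.8, -0.8, -4.0]
opening: 0.68
```

>>> {"name": "send_rows", "arguments": {"translation": [[0,-1,0],[0,-1,0],[0,-0.8,0],[0,-0.3,0],[0,0,0]], "rotation": [[0,0,0],[0,0,0],[0,0,0],[0,0,0],[0,0,0]], "grip": [50,50,50,50,50]}}

```text
time: 6.7
eef_pos: [0.4364, -0.1427, 0.288]
tcp_rot: [0.001, 1.0, 0.0, -0.0]
contact_force: [-0.0, -0.4, -3.9]
opening: 0.678
```

```bash
python3 - <<'E'
from h import *
s=ctrl.get_state(); print({k:np.round(s[k],4).tolist() for k in('time','qpos','eef_pos','tcp_rot','contact_force')})
c=cam('wrist'); save(c,'w2'); c2=cam('top'); save(c2,'t2')
print('piston expected',proj(c,[0.436,-0.143,0.125]), 'TCP px',proj(c,s['eef_pos']))
E
```

```text
{'time': 6.7, 'qpos': [-0.5379, -0.2491, 2.0171, 0.0004, 1.3748, -2.1067], 'eef_pos': [0.4364, -0.1427, 0.288], 'tcp_rot': [0.001, 1.0, 0.0005, -0.0004], 'contact_force': [-0.0302, -0.353, -3.8885]}
piston expected [[322.13036376 179.86168658]] TCP px [[323.97540482 254.21994789]]
```

View pics/w2.png

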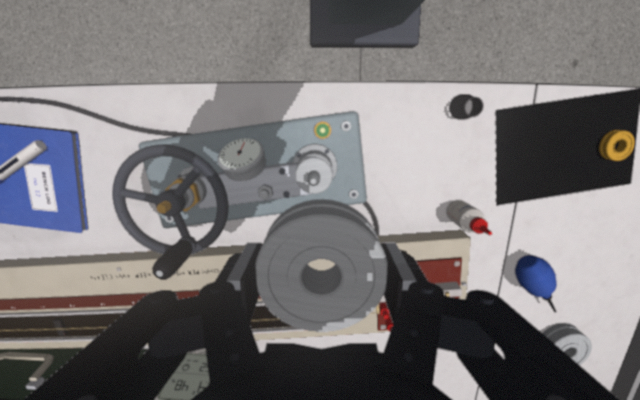

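```bash
python3 - <<'E'
from h import *
c=load('w2'); im=c['image']
a=cv2.resize(im[135:215,275:365],None,fx=7,fy=7,interpolation=cv2.INTER_CUBIC)[:560,:]
cv2.imwrite('pics/crop2.png',a)
g=cv2.cvtColor(im,cv2.COLOR_BGR2GRAY)
print(g[245:300:2,322]); print(g[272,240:405:3])
E
```

```text
[106 106 114 111 111 111 109 153 179 180 179 178 163  85  75  75  73  73
  77  75  77  75  76  74  78  97 106 109]
[ 75  60  42  43  43  61 108 108 109 103 106 108 107 110 110 109 107 112
 111 111  98  73  71  72  74  71  74  73  76  74  75  76  73  73  99 111
 110 109 106 109 109 111 112 129 118 101 109 111 110  63  30  32  31  56
  76]
```

View pics/crop2.png

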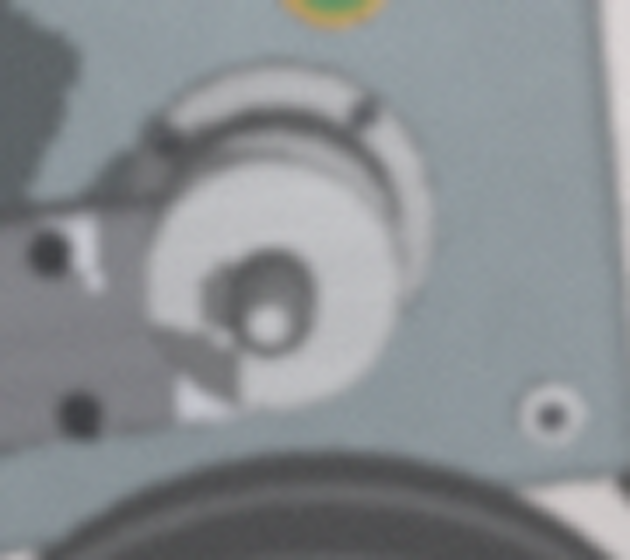

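The crop shows the carrier disc centred at px (314.0,175.7) and the post tip at (313.3,181.0). The held ring's bore is near (321,277). Next I work out both positions in the tool frame.

```bash
python3 - <<'E'
from h import *
c=load('w2'); g=cv2.GaussianBlur(cv2.cvtColor(c['image'],cv2.COLOR_BGR2GRAY),(3,3),0)
T=np.array([0.4364,-0.1427,0.288])
for z in(.09,.095,.1,.105):
    a=plane(c,[(314,175.7)],z)[0]; b=plane(c,[(313.3,181)],z+.026)[0]
    w=plane(c,[(275+148/7,175.7),(275+398/7,175.7)],z); print(z,a.round(4),b.round(4),'dia',np.ptp(w[:,1]).round(4))
m=((g<92)|(g>128)).astype(np.uint8); w=np.zeros_like(m); cv2.ellipse(w,(321,277),(30,28),0,0,360,1,-1); m&=w
k=max(cv2.findContours(m,cv2.RETR_EXTERNAL,cv2.CHAIN_APPROX_NONE)[0],key=cv2.contourArea); e=cv2.fitEllipse(k); print(e)
for dz in(.018,.0227,.027):
    p=plane(c,[e[0]],T[2]+dz)[0]; Q=plane(c,k.reshape(-1,2),T[2]+dz); print(dz,p.round(4),(p-T).round(4),'ext',np.ptp(Q,0).round(4))
E
```

```text
0.09 [ 0.4395 -0.1521  0.09  ] [ 0.4394 -0.1523  0.116 ] dia 0.0406
0.095 [ 0.4384 -0.152   0.095 ] [ 0.4381 -0.1522  0.121 ] dia 0.04
0.1 [ 0.4372 -0.1519  0.1   ] [ 0.4369 -0.152   0.126 ] dia 0.0394
0.105 [ 0.4361 -0.1517  0.105 ] [ 0.4357 -0.1519  0.131 ] dia 0.0388
((320.7471923828125, 276.6338806152344), (35.19493865966797, 40.090110778808594), 90.57611846923828)
0.018 [ 0.4386 -0.1444  0.306 ] [ 0.0022 -0.0017  0.018 ] ext [0.0189 0.019  0.    ]
0.0227 [ 0.4358 -0.1444  0.3107] [-0.0006 -0.0017  0.0227] ext [0.0182 0.0183 0.    ]
0.027 [ 0.4332 -0.1444  0.315 ] [-0.0032 -0.0017  0.027 ] ext [0.0176 0.0176 0.    ]
```

Post minus bore comes to dX +0.001, dY −0.0076. I apply that, come down part way, and look again.

>>> {"name": "send_rows", "arguments": {"translation": [[-0.04,-0.25,0.7],[0,0,1],[0,0,1],[0,0,0.6],[0,0,0.2]], "rotation": [[0,0,0],[0,0,0],[0,0,0],[0,0,0],[0,0,0]], "grip": [50,50,50,50,50]}}

```text
time: 7.42
eef_pos: [0.4376, -0.1496, 0.1823]
tcp_rot: [0.0, 1.0, 0.001, -0.001]
contact_force: [-0.1, -0.7, -3.5]
opening: 0.68
```

>>> {"name": "send_rows", "arguments": {"translation": [[0,0,0.2],[0,0,0],[0,0,0]], "rotation": [[0,0,0],[0,0,0],[0,0,0]], "grip": [50,50,50]}}

```text
time: 7.8
eef_pos: [0.4384, -0.1507, 0.1783]
tcp_rot: [0.001, 1.0, -0.0, 0.001]
contact_force: [0.2, 0.6, -4.4]
opening: 0.683
```

```bash
python3 - <<'E'
from h import *
s=ctrl.get_state(); print({k:np.round(s[k],4).tolist() for k in('time','eef_pos','contact_force')})
T=np.array(s['eef_pos'])
c=cam('wrist'); save(c,'w3'); d=cam('scene'); save(d,'s3')
print('scene px of TCP, post', proj(d,[T,[T[0],T[1]-.0017,.126]]), 'wrist', proj(c,[[T[0],T[1]-.0017,.126]]))
u,v=proj(d,[T])[0].astype(int); u0=max(u-45,0)
b=cv2.resize(d['image'][v-40:v+55,u0:u0+95],None,fx=4,fy=4,interpolation=cv2.INTER_CUBIC)
a=c['image'][110:300,210:415]; a=cv2.resize(a,None,fx=2,fy=2,interpolation=cv2.INTER_CUBIC); print('scene crop origin',u0,v-40)
cv2.imwrite('pics/crop3.png',np.hstack([a,b]))
E
```

```text
{'time': 7.8, 'eef_pos': [0.4384, -0.1507, 0.1783], 'contact_force': [0.1685, 0.6374, -4.3784]}
scene px of TCP, post [[318.98082486 230.51445292]
 [319.90661236 250.17183192]] wrist [[320.85258427 218.28903038]]
scene crop origin 273 190
```

View pics/crop3.png

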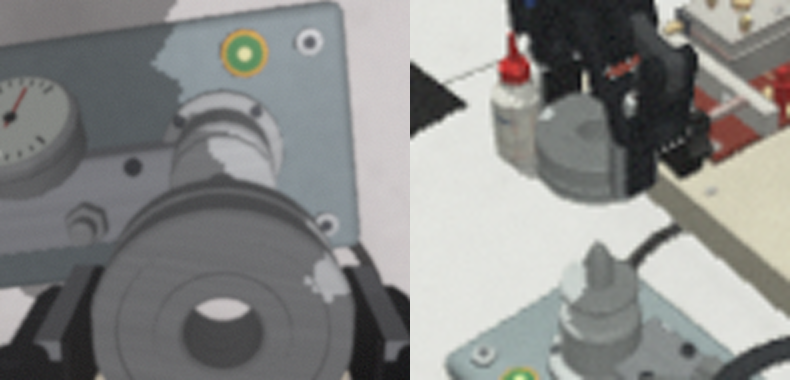

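Scene crop: the post tip is at px (320.0,250.8), against (319.9,250.2) predicted, so the two cameras agree to about 1 mm. I lower the ring in small steps and watch the force.

>>> {"name": "send_rows", "arguments": {"translation": [[0.02,-0.03,0.7],[0,0,0.7],[0,0,0.2],[0,0,0.1],[0,0,0.1]], "rotation": [[0,0,0],[0,0,0],[0,0,0],[0,0,0],[0,0,0]], "grip": [50,50,50,50,50]}}

```text
time: 8.52
eef_pos: [0.438, -0.1517, 0.1242]
tcp_rot: [0.001, 1.0, -0.001, 0.001]
contact_force: [-0.1, -0.0, -4.0]
opening: 0.679
```

>>> {"name": "send_rows", "arguments": {"translation": [[0,0,0.1],[0,0,0.1],[0,0,0]], "rotation": [[0,0,0],[0,0,0],[0,0,0]], "grip": [50,50,50]}}

```text
time: 8.9
eef_pos: [0.4372, -0.1512, 0.1171]
tcp_rot: [0.001, 1.0, 0.0, -0.0]
contact_force: [0.8, -0.3, -3.6]
opening: 0.678
```

>>> {"name": "send_rows", "arguments": {"translation": [[0,0,0.1],[0,0,0.1],[0,0,0]], "rotation": [[0,0,0],[0,0,0],[0,0,0]], "grip": [50,50,50]}}

```text
time: 9.28
eef_pos: [0.4371, -0.1511, 0.1109]
tcp_rot: [0.001, 1.0, 0.0, -0.0]
contact_force: [-0.1, -0.4, -4.1]
opening: 0.68
```

>>> {"name": "send_rows", "arguments": {"translation": [[0,0,0.07],[0,0,0.07],[0,0,0]], "rotation": [[0,0,0],[0,0,0],[0,0,0]], "grip": [50,50,50]}}

```text
time: 9.65
eef_pos: [0.4372, -0.1511, 0.1069]
tcp_rot: [0.001, 1.0, 0.0, -0.0]
contact_force: [1.0, 0.1, -3.3]
opening: 0.679
```

>>> {"name": "send_rows", "arguments": {"translation": [[0,0,0.05],[0,0,0.05],[0,0,0]], "rotation": [[0,0,0],[0,0,0],[0,0,0]], "grip": [50,50,50]}}

```text
time: 10.02
eef_pos: [0.4372, -0.1512, 0.104]
tcp_rot: [0.001, 1.0, 0.0, -0.0]
contact_force: [0.2, -0.2, -3.8]
opening: 0.679
```

>>> {"name": "send_rows", "arguments": {"translation": [[0,0,0.05],[0,0,0]], "rotation": [[0,0,0],[0,0,0]], "grip": [50,50]}}

```text
time: 10.28
eef_pos: [0.4372, -0.1512, 0.1025]
tcp_rot: [0.001, 1.0, 0.0, -0.0]
contact_force: [-0.7, -0.5, -4.0]
opening: 0.68
```

>>> {"name": "send_rows", "arguments": {"translation": [[0,0,0.05],[0,0,0]], "rotation": [[0,0,0],[0,0,0]], "grip": [50,50]}}

```text
time: 10.52
eef_pos: [0.4372, -0.1512, 0.101]
tcp_rot: [0.001, 1.0, 0.0, -0.0]
contact_force: [-1.0, 0.6, -3.9]
opening: 0.679
```

>>> {"name": "send_rows", "arguments": {"translation": [[0,0,0.05],[0,0,0]], "rotation": [[0,0,0],[0,0,0]], "grip": [50,50]}}

```text
time: 10.78
eef_pos: [0.4372, -0.1512, 0.0995]
tcp_rot: [0.001, 1.0, 0.0, -0.0]
contact_force: [0.1, -0.0, -3.8]
opening: 0.678
```

>>> {"name": "send_rows", "arguments": {"translation": [[0,0,0.05],[0,0,0]], "rotation": [[0,0,0],[0,0,0]], "grip": [50,50]}}

```text
time: 11.02
eef_pos: [0.4375, -0.1513, 0.0983]
tcp_rot: [0.001, 1.0, -0.0, 0.0]
contact_force: [0.5, -0.1, -2.4]
opening: 0.68
```

>>> {"name": "send_rows", "arguments": {"translation": [[0,0,0.04],[0,0,0]], "rotation": [[0,0,0],[0,0,0]], "grip": [50,50]}}

```text
time: 11.28
eef_pos: [0.4375, -0.1514, 0.0982]
tcp_rot: [0.001, 1.0, 0.0, -0.0]
contact_force: [-3.7, 2.2, 4.4]
opening: 0.68
```

Contact at TCP z ≈ 0.098, and Fz changed from −4 to +4.4, so the carrier now bears the ring. I open the fingers and lift straight up.

>>> {"name": "send_rows", "arguments": {"translation": [[0,0,0],[0,0,0],[0,0,0],[0,0,0],[0,0,0]], "rotation": [[0,0,0],[0,0,0],[0,0,0],[0,0,0],[0,0,0]], "grip": [60,63,68,75,80]}}

```text
time: 11.9
eef_pos: [0.4373, -0.1513, 0.0969]
tcp_rot: [0.001, 1.0, 0.0, 0.0]
contact_force: [0.3, -1.2, -1.1]
opening: 0.935
```

>>> {"name": "send_rows", "arguments": {"translation": [[0,0,0],[0,0,-0.2],[0,0,-0.5],[0,0,-1],[0,0,-1]], "rotation": [[0,0,0],[0,0,0],[0,0,0],[0,0,0],[0,0,0]], "grip": [80,80,80,80,80]}}

```text
time: 12.52
eef_pos: [0.4375, -0.1513, 0.1799]
tcp_rot: [0.001, 1.0, -0.0, 0.0]
contact_force: [-0.2, -0.3, 0.6]
opening: 0.935
```

>>> {"name": "send_rows", "arguments": {"translation": [[0,0,-1],[0,0,-1],[0,-0.5,-1],[0,-0.5,-0.5],[0,0,0]], "rotation": [[0,0,0],[0,0,0],[0,0,0],[0,0,0],[0,0,0]], "grip": [80,80,80,80,80]}}

```text
time: 13.15
eef_pos: [0.4377, -0.1824, 0.2844]
tcp_rot: [0.001, 1.0, -0.001, 0.001]
contact_force: [0.3, -0.9, -0.6]
opening: 0.937
```

```bash
python3 - <<'E'
from h import *
s=ctrl.get_state(); print({k:np.round(s[k],4).tolist() for k in('time','eef_pos','contact_force','qpos')})
c=cam('wrist'); save(c,'w4'); d=cam('scene'); save(d,'s4')
im=c['image']; b=cv2.resize(d['image'][215:345,270:420],None,fx=2.6,fy=2.6,interpolation=cv2.INTER_CUBIC)
a=cv2.resize(im[60:320,60:400],(340,260)); h=max(a.shape[0],b.shape[0])
a=cv2.copyMakeBorder(a,0,h-a.shape[0],0,0,cv2.BORDER_CONSTANT); cv2.imwrite('pics/crop4.png',np.hstack([a,b]))
E
```

```text
{'time': 13.15, 'eef_pos': [0.4377, -0.1824, 0.2844], 'contact_force': [0.2538, -0.9045, -0.5755], 'qpos': [-0.6093, -0.2114, 1.9926, 0.0001, 1.3576, -2.1773]}
```

View pics/crop4.png

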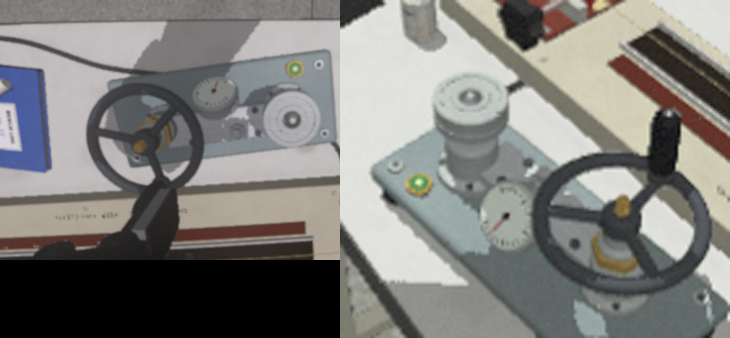

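The ring sits flat on the carrier, with the post tip in its bore (wrist crop (292,120), scene crop (470,97)). Now I measure the wheel from the unobstructed wrist picture w2.

```bash
python3 - <<'E'
from h import *
from scipy.optimize import least_squares
c=load('w2'); g=cv2.GaussianBlur(cv2.cvtColor(c['image'],cv2.COLOR_BGR2GRAY),(3,3),0)
m=(g<72).astype(np.uint8); w=np.zeros_like(m); w[140:285,108:236]=1; m&=w
m=cv2.morphologyEx(m,cv2.MORPH_CLOSE,np.ones((3,3)))
k=max(cv2.findContours(m,cv2.RETR_EXTERNAL,cv2.CHAIN_APPROX_NONE)[0],key=cv2.contourArea).reshape(-1,2)
for z in(.110,.114):
    P=plane(c,k,z)[:,:2]
    P=P[P[:,0]<0.51] # away from handle
    f=least_squares(lambda q:np.hypot(*(P-q[:2]).T)-q[2],[.46,-.31,.064],loss='soft_l1',f_scale=.001)
    print(z,f.x.round(4),'rms',np.sqrt(np.median(f.fun**2)).round(4),len(P))
# handle: contour points beyond rim
W=f.x
t=load('top0'); gt=cv2.cvtColor(t['image'],cv2.COLOR_BGR2GRAY)
mt=(gt<45).astype(np.uint8); w=np.zeros_like(mt); w[221:241,445:472]=1
print('pred top handle top px',proj(t,[[W[0]+.05,W[1],.1795],[W[0],W[1],.118]]).round(1))
for th in(0,5,10,15,20,25):
    a=np.radians(th); h=[W[0]+.05*np.cos(a),W[1]+.05*np.sin(a)]
    print(th,'w2 foot/top',proj(c,[[*h,.1225],[*h,.1795]]).round(0).tolist(),'top cam',proj(t,[[*h,.1795]]).round(1).tolist())
a=cv2.resize(c['image'][135:290,100:245],None,fx=3.5,fy=3.5,interpolation=cv2.INTER_CUBIC); cv2.imwrite('pics/crop5.png',a)
E
```

```text
0.11 [ 0.4577 -0.285   0.0381] rms 0.0084 458
0.114 [ 0.4571 -0.2831  0.0378] rms 0.0085 463
pred top handle top px [[455.7 230.4]
 [448.  254.9]]
0 w2 foot/top [[196.0, 242.0], [172.0, 268.0]] top cam [[455.7, 230.4]]
5 w2 foot/top [[199.0, 242.0], [177.0, 268.0]] top cam [[453.7, 230.4]]
10 w2 foot/top [[203.0, 242.0], [181.0, 268.0]] top cam [[451.8, 230.5]]
15 w2 foot/top [[207.0, 241.0], [185.0, 267.0]] top cam [[449.9, 230.8]]
20 w2 foot/top [[211.0, 240.0], [190.0, 266.0]] top cam [[448.1, 231.3]]
25 w2 foot/top [[214.0, 239.0], [194.0, 264.0]] top cam [[446.3, 231.9]]
```

View pics/crop5.png

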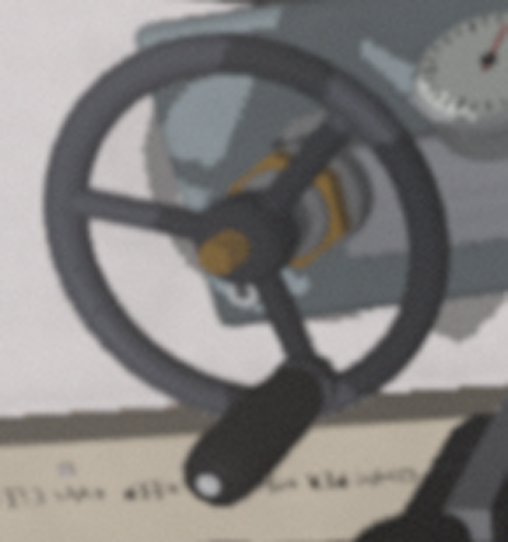

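```bash
python3 - <<'E'
from h import *
from scipy.optimize import least_squares
c=load('w2'); f=lambda p:np.array(p,float)/3.5+[100,135]-.36
k=f([(45,210),(205,36),(448,240),(130,370),(85,100),(360,85),(410,375),(290,48),(55,270)])
for z in(.108,.112,.116):
    P=plane(c,k,z)[:,:2]; r=least_squares(lambda q:np.hypot(*(P-q[:2]).T)-q[2],[.46,-.31,.064]); print(z,r.x.round(4),(r.fun*1e3).round(1))
h=plane(c,f([(207,485)]),.1795)[0]; print('handle top',h.round(4))
t=load('top0'); print('top cam handle',plane(t,[(355+(695-380)/3-.4,215+57/4-.4)],.1795).round(4))
st=plane(c,f([(222,255)]),.136); print('stem end',st.round(4))
k=np.array([(355+(x-380)/3-.4,215+y/4-.4) for x,y in((613,150),(768,150),(692,42),(690,262))])
P=plane(t,k,.112)[:,:2]; r=least_squares(lambda q:np.hypot(*(P-q[:2]).T)-q[2],[.46,-.31,.064]); print('top cam wheel',r.x.round(4),(r.fun*1e3).round(1))
# yaw from base edge / piston
E
```

```text
0.108 [ 0.4671 -0.3125  0.0655] [ 0.3  0.3 -0.8 -0.9 -0.8  0.2  0.7  0.1  0.8]
0.112 [ 0.4658 -0.3104  0.0647] [ 0.3  0.3 -0.8 -0.9 -0.8  0.2  0.7  0.1  0.8]
0.116 [ 0.4645 -0.3083  0.0639] [ 0.3  0.3 -0.8 -0.8 -0.8  0.2  0.7  0.1  0.8]
handle top [ 0.5123 -0.2967  0.1795]
top cam handle [[ 0.5111 -0.2921  0.1795]]
stem end [[ 0.4618 -0.3061  0.136 ]]
top cam wheel [ 0.4655 -0.309   0.0638] [-1.7 -1.7  1.7  1.7]
```

Wheel centre ≈ (0.465, −0.308), 159.5 mm from the piston (160.1 expected). The base is turned about 8° and the handle is at about 15.5° in world, which means the valve starts near 6.4 rad. Handle ≈ (0.512, −0.295). Moving over it.

>>> {"name": "send_rows", "arguments": {"translation": [[-0.62,-0.94,0],[-0.62,-0.94,0.2],[-0.62,-0.94,0.5],[-0.62,-0.94,0.6],[0,0,0.5]], "rotation": [[0,0,0],[0,0,0],[0,0,0],[0,0,0],[0,0,0]], "grip": [70,60,60,60,60]}}

```text
time: 13.88
eef_pos: [0.5113, -0.2945, 0.2257]
tcp_rot: [0.001, 1.0, 0.001, -0.002]
contact_force: [-0.1, 0.4, -0.5]
opening: 0.707
```

```bash
python3 - <<'E'
from h import *
s=ctrl.get_state(); print({k:np.round(s[k],4).tolist() for k in('time','eef_pos','contact_force','qpos')})
c=cam('wrist'); save(c,'w6'); print('pred handle foot, top, wheel',proj(c,[[.512,-.295,.1225],[.512,-.295,.1795],[.465,-.308,.112]]).round(0).tolist())
cv2.imwrite('pics/crop6.png',c['image'][100:400,130:530])
E
```

```text
{'time': 13.875, 'eef_pos': [0.5113, -0.2945, 0.2257], 'contact_force': [-0.1289, 0.3636, -0.5278], 'qpos': [-0.6944, 0.1081, 1.7941, 0.0001, 1.2438, -2.2631]}
pred handle foot, top, wheel [[322.0, 198.0], [322.0, 223.0], [306.0, 140.0]]
```

View pics/crop6.png

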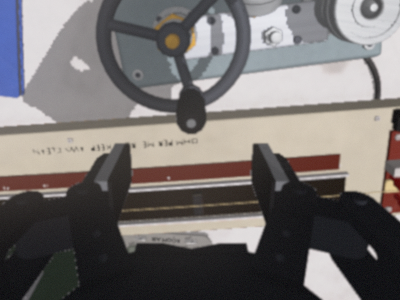

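The handle cap is at px (321,223), against (322,223) predicted, midway between the fingers. Descending to grip.

>>> {"name": "send_rows", "arguments": {"translation": [[0,0,0.9],[0,0,0.9],[0,0,0.7],[0,0,0.45],[0,0,0]], "rotation": [[0,0,0],[0,0,0],[0,0,0],[0,0,0],[0,0,0]], "grip": [60,60,60,60,45], "squeeze": 50}}

```text
time: 14.55
eef_pos: [0.5107, -0.2929, 0.1392]
tcp_rot: [0.0, 1.0, 0.001, -0.001]
contact_force: [0.6, -0.2, 0.1]
opening: 0.531
```

>>> {"name": "send_rows", "arguments": {"translation": [[0,0,0],[0,0,0],[0,0,0],[0,0,0],[0,0,0]], "rotation": [[0,0,0],[0,0,0],[0,0,0],[0,0,0],[0,0,0]], "grip": [30,15,15,15,15]}}

```text
time: 15.18
eef_pos: [0.5122, -0.2946, 0.1419]
tcp_rot: [0.001, 1.0, -0.001, 0.001]
contact_force: [-1.1, 1.3, 5.4]
opening: 0.241
```

```bash
python3 - <<'E'
from h import *
s=ctrl.get_state(); print({k:np.round(s[k],4).tolist() for k in('time','eef_pos','contact_force','wrist_torque','opening','qpos')})
C=np.array([.465,-.308]); d=np.array(s['eef_pos'][:2])-C; print('radius',np.hypot(*d),'ang',np.degrees(np.arctan2(d[1],d[0])))
E
```

```text
{'time': 15.175, 'eef_pos': [0.5122, -0.2946, 0.1419], 'contact_force': [-1.0895, 1.263, 5.3831], 'wrist_torque': [0.2119, 0.0963, -0.0067], 'opening': 0.241, 'qpos': [-0.6936, 0.1912, 1.8623, 0.0002, 1.0861, -2.2633]}
radius 0.04908870499633637 ang 15.884315416210896
```

```bash
cat > arc.py <<'E'
import sys,numpy as np
a0,step,n,r=map(float,sys.argv[1:5])
a=np.radians(a0+step*np.arange(int(n)+1)); x=r*np.cos(a);y=r*np.sin(a)
rows=np.c_[-np.diff(x),np.diff(y),0*x[1:]]/.03
for i in range(0,len(rows),5): print(np.degrees(a[min(i+5,len(rows))]).round(1),rows[i:i+5].round(2).tolist())
E
python3 arc.py 15.9 -20 18 .05
```

```text
-84.1 [[-0.06, -0.58, 0.0], [0.14, -0.56, 0.0], [0.32, -0.48, 0.0], [0.47, -0.34, 0.0], [0.56, -0.16, 0.0]]
-184.1 [[0.58, 0.04, -0.0], [0.53, 0.24, -0.0], [0.42, 0.4, -0.0], [0.25, 0.52, -0.0], [0.06, 0.58, -0.0]]
-284.1 [[-0.14, 0.56, -0.0], [-0.32, 0.48, -0.0], [-0.47, 0.34, -0.0], [-0.56, 0.16, -0.0], [-0.58, -0.04, 0.0]]
-344.1 [[-0.53, -0.24, 0.0], [-0.42, -0.4, 0.0], [-0.25, -0.52, 0.0]]
```

>>> {"name": "send_rows", "arguments": {"translation": [[0,0,-0.13],[-0.06,-0.58,0],[0.14,-0.56,0]], "rotation": [[0,0,0],[0,0,0],[0,0,0]], "grip": [15,15,15]}}

```text
time: 15.55
eef_pos: [0.5111, -0.3261, 0.1421]
tcp_rot: [0.001, 1.0, 0.002, 0.002]
contact_force: [7.7, 4.2, -5.9]
opening: 0.237
```

>>> {"name": "send_rows", "arguments": {"translation": [[0.32,-0.48,0],[0.47,-0.34,0],[0.56,-0.16,0]], "rotation": [[0,0,0],[0,0,0],[0,0,0]], "grip": [15,15,15]}}

```text
time: 15.92
eef_pos: [0.4694, -0.3586, 0.1421]
tcp_rot: [0.001, 1.0, -0.001, 0.002]
contact_force: [5.0, -1.3, -7.5]
opening: 0.239
```

```bash
python3 - <<'E'
from h import *
s=ctrl.get_state(); print({k:np.round(s[k],4).tolist() for k in('time','eef_pos','tcp_rot','contact_force','wrist_torque','opening','qpos')})
C=np.array([.465,-.308]); d=np.array(s['eef_pos'][:2])-C; print('radius',np.hypot(*d),'ang',np.degrees(np.arctan2(d[1],d[0])))
E
```

```text
{'time': 15.925, 'eef_pos': [0.4694, -0.3586, 0.1421], 'tcp_rot': [0.0008, 1.0, -0.0009, 0.0018], 'contact_force': [5.0352, -1.3265, -7.4675], 'wrist_torque': [-0.2642, -0.953, 0.0055], 'opening': 0.2387, 'qpos': [-0.8246, 0.1895, 1.864, 0.0016, 1.0842, -2.3945]}
radius 0.05076350928735401 ang -85.03113071247428
```

>>> {"name": "send_rows", "arguments": {"translation": [[0.58,0.04,0.06],[0.53,0.24,0],[0.42,0.4,0],[0.25,0.52,0],[0.06,0.58,0]], "rotation": [[0,0,0],[0,0,0],[0,0,0],[0,0,0],[0,0,0]], "grip": [15,15,15,15,15]}}

```text
time: 16.55
eef_pos: [0.4142, -0.3054, 0.1421]
tcp_rot: [0.001, 1.0, -0.002, 0.002]
contact_force: [8.2, -6.7, -7.8]
opening: 0.235
```

>>> {"name": "send_rows", "arguments": {"translation": [[-0.14,0.56,0],[-0.32,0.48,0],[-0.47,0.34,0],[-0.56,0.16,0]], "rotation": [[0,0,0],[0,0,0],[0,0,0],[0,0,0]], "grip": [15,15,15,15]}}

```text
time: 17.05
eef_pos: [0.457, -0.2592, 0.142]
tcp_rot: [-0.0, 1.0, -0.002, -0.002]
contact_force: [-4.1, -7.7, -1.8]
opening: 0.24
```

```bash
cat > st.py <<'E'
from h import *
s=ctrl.get_state(); print({k:np.round(s[k],4).tolist() for k in('time','eef_pos','tcp_rot','contact_force','wrist_torque','opening','qpos')})
P=np.array([(.5122,-.2946),(.5111,-.3261),(.4694,-.3586),s['eef_pos'][:2]]+[tuple(map(float,a.split(','))) for a in __import__('sys').argv[1:]])
A=np.c_[2*P,np.ones(len(P))]; x=np.linalg.lstsq(A,(P**2).sum(1),rcond=None)[0]
C=x[:2]; print('fit C',C.round(4),'r',np.sqrt(x[2]+C@C).round(4))
for C in (C,np.array([.465,-.308])):
    d=np.array(s['eef_pos'][:2])-C; print('radius',np.hypot(*d).round(4),'ang',np.degrees(np.arctan2(d[1],d[0])).round(2))
E
python3 st.py
```

```text
{'time': 17.05, 'eef_pos': [0.457, -0.2592, 0.142], 'tcp_rot': [-0.0, 1.0, -0.0018, -0.002], 'contact_force': [-4.0554, -7.7209, -1.8191], 'wrist_torque': [-1.4045, 0.6016, -0.0021], 'opening': 0.2398, 'qpos': [-0.7067, 0.0516, 2.0169, -0.0061, 1.0738, -2.2746]}
fit C [ 0.4641 -0.3088] r 0.0501
radius 0.0501 ang 98.21
radius 0.0494 ang 99.32
```

>>> {"name": "send_rows", "arguments": {"translation": [[-0.58,-0.04,0],[-0.53,-0.24,0],[-0.42,-0.4,0],[0,0,0]], "rotation": [[0,0,0],[0,0,0],[0,0,0],[0,0,0]], "grip": [15,15,15,15]}}

```text
time: 17.55
eef_pos: [0.5044, -0.2791, 0.142]
tcp_rot: [0.001, 1.0, -0.0, 0.0]
contact_force: [1.8, -1.7, -1.2]
opening: 0.232
```

```bash
python3 st.py .4142,-.3054 .457,-.2592; python3 arc.py 36 -8 6 .05
```

```text
{'time': 17.55, 'eef_pos': [0.5044, -0.2791, 0.142], 'tcp_rot': [0.0006, 1.0, -0.0003, 0.0001], 'contact_force': [1.7552, -1.6893, -1.2064], 'wrist_torque': [-0.3067, -0.2319, -0.0588], 'opening': 0.2325, 'qpos': [-0.6812, 0.1614, 1.8966, -0.0004, 1.0831, -2.2505]}
fit C [ 0.4641 -0.3088] r 0.0501
radius 0.05 ang 36.47
radius 0.0489 ang 36.32
-4.0 [[-0.12, -0.2, 0.0], [-0.09, -0.21, 0.0], [-0.06, -0.22, 0.0], [-0.03, -0.23, 0.0], [-0.0, -0.23, 0.0]]
-12.0 [[0.03, -0.23, 0.0]]
```

>>> {"name": "send_rows", "arguments": {"translation": [[-0.12,-0.2,0],[-0.09,-0.21,0],[-0.06,-0.22,0],[0,0,0]], "rotation": [[0,0,0],[0,0,0],[0,0,0],[0,0,0]], "grip": [15,15,15,15]}}

```text
time: 18.05
eef_pos: [0.5126, -0.2964, 0.142]
tcp_rot: [0.001, 1.0, 0.001, 0.001]
contact_force: [2.9, 3.6, -1.4]
opening: 0.243
```

>>> {"name": "send_rows", "arguments": {"translation": [[-0.01,-0.12,0],[-0.01,-0.12,0],[0,0,0]], "rotation": [[0,0,0],[0,0,0],[0,0,0]], "grip": [15,15,15]}}

```text
time: 18.42
eef_pos: [0.5137, -0.3025, 0.142]
tcp_rot: [0.001, 1.0, 0.002, 0.001]
contact_force: [5.8, 6.3, -1.5]
opening: 0.239
```

>>> {"name": "send_rows", "arguments": {"translation": [[0,-0.12,0],[0,0,0]], "rotation": [[0,0,0],[0,0,0]], "grip": [15,15]}}

```text
time: 18.68
eef_pos: [0.5137, -0.3027, 0.1419]
tcp_rot: [0.001, 1.0, 0.006, 0.001]
contact_force: [5.1, 15.2, 3.3]
opening: 0.235
```

```bash
python3 st.py .4142,-.3054 .457,-.2592 .5044,-.2791
```

```text
{'time': 18.675, 'eef_pos': [0.5137, -0.3027, 0.1419], 'tcp_rot': [0.0011, 1.0, 0.0059, 0.0006], 'contact_force': [5.0712, 15.1964, 3.2647], 'wrist_torque': [2.324, -0.7732, 0.0357], 'opening': 0.2346, 'qpos': [-0.7067, 0.2061, 1.8449, 0.011, 1.0975, -2.2803]}
fit C [ 0.4641 -0.3088] r 0.0501
radius 0.0499 ang 7.01
radius 0.049 ang 6.22
```

>>> {"name": "send_rows", "arguments": {"translation": [[0,-0.12,0],[0,0,0]], "rotation": [[0,0,0],[0,0,0]], "grip": [15,15]}}

```text
time: 18.92
eef_pos: [0.5137, -0.3029, 0.1419]
tcp_rot: [0.001, 1.0, 0.01, -0.0]
contact_force: [4.1, 24.6, 7.0]
opening: 0.239
```

```bash
python3 st.py .4142,-.3054 .457,-.2592 .5044,-.2791;  python3 arc.py 7 20 36 .05
```

```text
{'time': 18.925, 'eef_pos': [0.5137, -0.3029, 0.1419], 'tcp_rot': [0.0012, 1.0, 0.0097, -0.0001], 'contact_force': [4.1347, 24.6432, 6.972], 'wrist_torque': [3.7063, -0.7013, -0.0408], 'opening': 0.2394, 'qpos': [-0.709, 0.209, 1.8415, 0.0163, 1.1039, -2.2849]}
fit C [ 0.4641 -0.3088] r 0.0501
radius 0.0499 ang 6.74
radius 0.0489 ang 5.95
107.0 [[0.17, 0.55, 0.0], [0.35, 0.46, 0.0], [0.49, 0.32, 0.0], [0.56, 0.13, 0.0], [0.57, -0.07, -0.0]]
207.0 [[0.52, -0.26, -0.0], [0.39, -0.42, -0.0], [0.23, -0.53, -0.0], [0.03, -0.58, -0.0], [-0.17, -0.55, -0.0]]
307.0 [[-0.35, -0.46, -0.0], [-0.49, -0.32, -0.0], [-0.56, -0.13, -0.0], [-0.57, 0.07, 0.0], [-0.52, 0.26, 0.0]]
407.0 [[-0.39, 0.42, 0.0], [-0.23, 0.53, 0.0], [-0.03, 0.58, 0.0], [0.17, 0.55, 0.0], [0.35, 0.46, 0.0]]
507.0 [[0.49, 0.32, 0.0], [0.56, 0.13, 0.0], [0.57, -0.07, -0.0], [0.52, -0.26, -0.0], [0.39, -0.42, -0.0]]
607.0 [[0.23, -0.53, -0.0], [0.03, -0.58, -0.0], [-0.17, -0.55, -0.0], [-0.35, -0.46, -0.0], [-0.49, -0.32, -0.0]]
707.0 [[-0.56, -0.13, -0.0], [-0.57, 0.07, 0.0], [-0.52, 0.26, 0.0], [-0.39, 0.42, 0.0], [-0.23, 0.53, 0.0]]
727.0 [[-0.03, 0.58, 0.0]]
```

The stop is firm: the handle holds at 7.0° as the push rises from 6 to 24.6 N. Now I back off anticlockwise by two turns, to finish again at about 7.0°.

>>> {"name": "send_rows", "arguments": {"translation": [[-0.04,0.3,0],[0.17,0.55,0],[0.35,0.46,0],[0.49,0.32,0],[0.56,0.13,0]], "rotation": [[0,0,0],[0,0,0],[0,0,0],[0,0,0],[0,0,0]], "grip": [15,15,15,15,15]}}

```text
time: 19.55
eef_pos: [0.4675, -0.2589, 0.142]
tcp_rot: [0.001, 1.0, -0.001, 0.002]
contact_force: [5.3, -3.2, -5.3]
opening: 0.24
```

>>> {"name": "send_rows", "arguments": {"translation": [[0.57,-0.07,0],[0.52,-0.26,0],[0.39,-0.42,0],[0.23,-0.53,0],[0.03,-0.58,0]], "rotation": [[0,0,0],[0,0,0],[0,0,0],[0,0,0],[0,0,0]], "grip": [15,15,15,15,15]}}

```text
time: 20.18
eef_pos: [0.4143, -0.3135, 0.142]
tcp_rot: [0.001, 1.0, 0.002, 0.0]
contact_force: [5.5, 6.2, -1.6]
opening: 0.234
```

```bash
python3 st.py .4142,-.3054 .457,-.2592 .5044,-.2791
```

```text
{'time': 20.175, 'eef_pos': [0.4143, -0.3135, 0.142], 'tcp_rot': [0.0012, 1.0, 0.0018, 0.0003], 'contact_force': [5.4612, 6.1705, -1.5825], 'wrist_torque': [0.9177, -1.0706, 0.0473], 'opening': 0.2344, 'qpos': [-0.8447, 0.0384, 2.0307, 0.0032, 1.0747, -2.4146]}
fit C [ 0.4641 -0.3088] r 0.0501
radius 0.0501 ang -174.57
radius 0.051 ang -173.78
```

>>> {"name": "send_rows", "arguments": {"translation": [[-0.17,-0.55,0],[-0.35,-0.46,0],[-0.49,-0.32,0],[-0.56,-0.13,0],[-0.57,0.07,0]], "rotation": [[0,0,0],[0,0,0],[0,0,0],[0,0,0],[0,0,0]], "grip": [15,15,15,15,15]}}

```text
time: 20.8
eef_pos: [0.4767, -0.3574, 0.142]
tcp_rot: [0.001, 1.0, -0.0, -0.003]
contact_force: [-6.2, 1.1, 1.9]
opening: 0.242
```

>>> {"name": "send_rows", "arguments": {"translation": [[-0.52,0.26,0],[-0.39,0.42,0],[-0.23,0.53,0],[-0.03,0.58,0],[0.17,0.55,0]], "rotation": [[0,0,0],[0,0,0],[0,0,0],[0,0,0],[0,0,0]], "grip": [15,15,15,15,15]}}

```text
time: 21.42
eef_pos: [0.5097, -0.2879, 0.1421]
tcp_rot: [0.001, 1.0, -0.003, 0.002]
contact_force: [2.4, -5.9, -4.6]
opening: 0.242
```

```bash
python3 st.py .4142,-.3054 .457,-.2592 .5044,-.2791
```

```text
{'time': 21.425, 'eef_pos': [0.5097, -0.2879, 0.1421], 'tcp_rot': [0.0008, 1.0, -0.0026, 0.0019], 'contact_force': [2.4356, -5.8859, -4.6099], 'wrist_torque': [-0.7403, -0.3338, -0.0188], 'opening': 0.2415, 'qpos': [-0.6868, 0.1774, 1.8781, -0.0018, 1.0799, -2.2551]}
fit C [ 0.4641 -0.3088] r 0.0501
radius 0.0501 ang 24.61
radius 0.049 ang 24.2
```

One turn and 17.6° done, no slip. Second turn.

>>> {"name": "send_rows", "arguments": {"translation": [[0.35,0.46,0],[0.49,0.32,0],[0.56,0.13,0],[0.57,-0.07,0],[0.52,-0.26,0]], "rotation": [[0,0,0],[0,0,0],[0,0,0],[0,0,0],[0,0,0]], "grip": [15,15,15,15,15]}}

```text
time: 22.05
eef_pos: [0.4345, -0.2686, 0.1421]
tcp_rot: [0.001, 1.0, -0.0, 0.002]
contact_force: [7.9, -1.4, -7.7]
opening: 0.241
```

>>> {"name": "send_rows", "arguments": {"translation": [[0.39,-0.42,0],[0.23,-0.53,0],[0.03,-0.58,0],[-0.17,-0.55,0],[-0.35,-0.46,0]], "rotation": [[0,0,0],[0,0,0],[0,0,0],[0,0,0],[0,0,0]], "grip": [15,15,15,15,15]}}

```text
time: 22.68
eef_pos: [0.4286, -0.3441, 0.142]
tcp_rot: [0.001, 1.0, 0.002, -0.002]
contact_force: [-1.1, 6.7, 1.8]
opening: 0.237
```

>>> {"name": "send_rows", "arguments": {"translation": [[-0.49,-0.32,0],[-0.56,-0.13,0],[-0.57,0.07,0],[-0.52,0.26,0],[-0.39,0.42,0]], "rotation": [[0,0,0],[0,0,0],[0,0,0],[0,0,0],[0,0,0]], "grip": [15,15,15,15,15]}}

```text
time: 23.3
eef_pos: [0.5048, -0.3383, 0.142]
tcp_rot: [0.001, 1.0, -0.002, -0.002]
contact_force: [-5.0, -3.2, -0.9]
opening: 0.241
```

```bash
python3 st.py .4142,-.3054 .457,-.2592 .5044,-.2791 .4143,-.3135 .4767,-.3574 .4675,-.2589; python3 arc.py -33 10 4 .05
```

```text
{'time': 23.3, 'eef_pos': [0.5048, -0.3383, 0.142], 'tcp_rot': [0.0006, 1.0, -0.0023, -0.0016], 'contact_force': [-4.964, -3.1895, -0.8755], 'wrist_torque': [-0.446, 0.7125, 0.0074], 'opening': 0.2413, 'qpos': [-0.755, 0.2272, 1.8195, -0.0063, 1.0941, -2.3217]}
fit C [ 0.4642 -0.3088] r 0.0501
radius 0.0502 ang -35.96
radius 0.05 ang -37.31
7.0 [[-0.14, 0.26, 0.0], [-0.09, 0.28, 0.0], [-0.04, 0.29, 0.0], [0.01, 0.29, 0.0]]
```

>>> {"name": "send_rows", "arguments": {"translation": [[-0.14,0.26,0],[-0.09,0.28,0],[-0.04,0.29,0],[0,0,0]], "rotation": [[0,0,0],[0,0,0],[0,0,0],[0,0,0]], "grip": [15,15,15,15]}}

```text
time: 23.8
eef_pos: [0.5142, -0.3113, 0.1421]
tcp_rot: [0.001, 1.0, -0.0, 0.0]
contact_force: [1.5, -2.7, -4.3]
opening: 0.239
```

>>> {"name": "send_rows", "arguments": {"translation": [[0,0.2,0],[0,0,0],[0,0,0]], "rotation": [[0,0,0],[0,0,0],[0,0,0]], "grip": [15,15,15]}}

```text
time: 24.18
eef_pos: [0.5141, -0.3054, 0.1421]
tcp_rot: [0.001, 1.0, -0.0, 0.0]
contact_force: [2.0, -4.0, -6.4]
opening: 0.244
```

```bash
python3 st.py .4142,-.3054 .457,-.2592 .5044,-.2791 .4143,-.3135 .4767,-.3574 .4675,-.2589
```

```text
{'time': 24.175, 'eef_pos': [0.5141, -0.3054, 0.1421], 'tcp_rot': [0.0007, 1.0, -0.0, 0.0], 'contact_force': [2.0346, -4.0473, -6.4208], 'wrist_torque': [-0.5731, -0.3668, -0.0198], 'opening': 0.2441, 'qpos': [-0.7056, 0.2069, 1.8435, -0.0, 1.0911, -2.275]}
fit C [ 0.4641 -0.3088] r 0.0501
radius 0.0501 ang 3.89
radius 0.0492 ang 2.99
```

>>> {"name": "send_rows", "arguments": {"translation": [[0,0.11,0.05],[0,0,0],[0,0,0]], "rotation": [[0,0,0],[0,0,0],[0,0,0]], "grip": [15,15,15]}}

```text
time: 24.55
eef_pos: [0.514, -0.3027, 0.142]
tcp_rot: [0.0, 1.0, -0.001, -0.0]
contact_force: [-3.3, -4.4, 0.5]
opening: 0.239
```

```bash
python3 st.py .4142,-.3054 .457,-.2592 .5044,-.2791 .4143,-.3135 .4767,-.3574 .4675,-.2589
python3 - <<'E'
from h import *
d=cam('scene'); save(d,'s7'); t=cam('top'); save(t,'t7')
a=cv2.resize(d['image'][130:350,190:430],None,fx=1.8,fy=1.8); b=cv2.resize(t['image'][200:300,200:500],None,fx=1.2,fy=1.2)
b=cv2.copyMakeBorder(b,0,a.shape[0]-b.shape[0],0,0,cv2.BORDER_CONSTANT); cv2.imwrite('pics/crop7.png',np.hstack([a,b]))
E
```

```text
{'time': 24.55, 'eef_pos': [0.514, -0.3027, 0.142], 'tcp_rot': [0.0005, 1.0, -0.0007, -0.0003], 'contact_force': [-3.2681, -4.4131, 0.4703], 'wrist_torque': [-0.7057, 0.392, 0.036], 'opening': 0.2393, 'qpos': [-0.7015, 0.2037, 1.8474, -0.0017, 1.09, -2.2706]}
fit C [ 0.4642 -0.3088] r 0.0501
radius 0.0502 ang 7.06
radius 0.0493 ang 6.22
```

View pics/crop7.png

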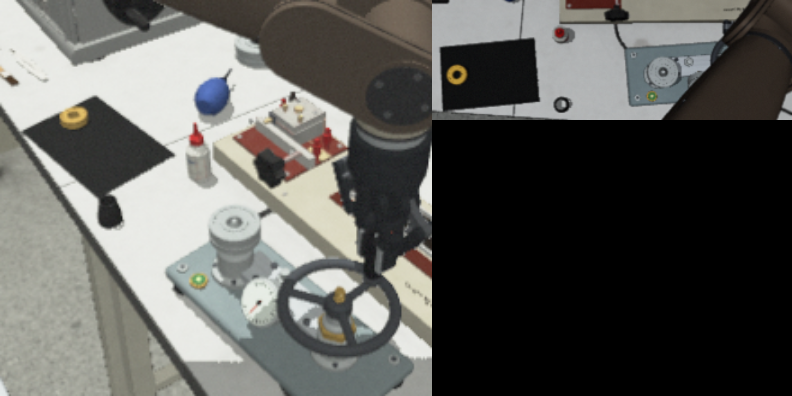

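The handle is back at 7.06° (stop 7.0–7.2°) and held. The scene view shows the ring seated flat at (235,228), the fingers on the crank at (375,260), and brass, bottle and loupe where they were. Handing in.

```bash
python3 -c "
from plant import ticket; print(ticket.sign_off())"
```

```text
the job is handed in; nothing more can be done
None
```

The job is done and handed in after about 24.7 s of robot time; no verdict comes back on sign-off.

- **Ring mass:** I picked the 60 mm ring on the mat and left the 79 mm look-alike on the bench. I lowered it over the post until the carrier took its weight, with a net push of about 8 N, then let go. Later pictures show it flat on the carrier with the post tip in its bore.
- **Closing the valve:** I cranked it about one turn clockwise to a firm stop. The handle held at about 7.0° (world angle about the wheel axis) while my push rose from 6 to 24.6 N. That stop was within about 1° of where I had predicted it.
- **Backing off:** I turned it two full turns anticlockwise. The handle finished at 7.06°, against 6.7–7.2° at the stop depending on the push, so the error is about half a degree at most.
- **Final state:** The gripper still holds the handle, set to a 50 N squeeze, and the wheel pushes back with about 5 N.
- **Other items:** The brass mass, dropper bottle and loupe look unmoved in the last pictures.

**Checks that disagreed:**
- The wrist camera put the held ring about 1.7 mm off the jaw centre. I split the difference, and the ring went over the post without side load.
- The first rough top-view reading of the piston was about 8 mm off, and I corrected it from the wrist camera.
- The automatic fit of the wheel rim failed. I fitted picked edge points instead, and the handle's measured path then confirmed the result (radius 50.1 mm against 50).

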